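# Load the backplate on the indexing jig and hold its index plunger out

### The job

Pick up the power-supply backplate (aluminium, black transformer block on top) and lower it over the two locating pins of the blue indexing jig, keeping it in the grip until it sits flush on the turntable, then let go of it. Then grip the red knob of the jig's sprung index plunger, pull it straight out, fully back, so that its pin is clear of the hole in the turntable, and finish while still holding it back, with the backplate still seated. Leave everything else on the bench where it is.

Things in the scene. Friction and masses are not known exactly. Their poses are not given: they have to be found in the camera images.
- block (a point): point on the centre line of the black block (28 x, 50 y, 40 mm high, copper bands) on the middle of the loose aluminium backplate (80 x, 120 y, 8 mm thick, about 0.5 kg). The point is 32 mm above the plate's underside, 24 above its top face, 16 below the block's top. Through holes of 10.5 mm at y = -45 and +45 mm, x = 0. z up. Either way round (half turn) fits
- nest (a point): centre of the flat top of the fixed jig's round turntable (140 mm across), 62 mm above the bench, midway between two upright pins, 8 mm thick, 16 mm high (top 5 mm tapered), at y = -45 and +45 mm, x = 0. z up; -x points level from the turntable to the red knob. With the backplate flush, block is 32 mm above this point
- pull_knob (a point): red plunger knob, lying level: cylinder 22 mm thick, 34 mm long along x, with a 30 mm rim 6 mm thick at its free (-x) end. Origin mid-cylinder on its axis, 50 mm above open bench and at rest 143 mm from the turntable's centre. Axes as nest; pull along -x. Its +x end is 16 mm from a blue bracket 44 mm wide, rising to 70 mm above the bench
- plunger (a joint): travel of the plunger in m: 0 with its pin in the seat hole, 0.014 fully back against its stop. A spring pulls it home, 3 N at 0, 9 N fully back; the pin leaves the hole at 0.010
- heatsink: black finned heat sink plate, 80 x 110 x 30 mm, no holes, a bystander; origin at the centre of its underside. It lies on one side of the jig and the backplate on the other; which side is which changes
- reel: solder reel standing on end, 60 mm across, 46 mm high, blue flanges, a bystander; origin at the centre of its underside
- screwdriver: orange-handled screwdriver lying on the bench on the right, a bystander
- flux: small white bottle with a red cap, 44 mm across, 120 mm high, a bystander; origin at the centre of its underside
- tape: yellow tape ring lying flat, 90 mm across, 20 mm high, a bystander; origin at the centre of its underside
- jar: short glass jar with a grey lid, 60 mm across, 70 mm high, a bystander; origin at the centre of its underside
- tray: green open parts tray 120 x 160 x 30 mm, a bystander; origin at the centre of its underside
Things that resemble listed ones, but are neither listed nor needed, are in the scene too. Leave any turquoise look-alike of the part that bears block alone.

How it is judged:
On the way, in this order (a step that is already met when the one before it is completed fails the run):
1. the backplate is down over both pins, within 4 mm of flush, while still in the grip (x of block in the frame of nest between -0.003 and 0.003 m and y of block in the frame of nest between -0.003 and 0.003 m and angle between the x axis of block and the x axis of nest, either way round below 0.06 rad and angle between block's own z axis and vertical below 0.03 rad and z of block in the frame of nest below 0.036 m and contact force between the fingers and backplate above 0.5 N), for 0.1 s.
2. the backplate rests flush over the pins, let go, with the plunger still home (x of block in the frame of nest between -0.003 and 0.003 m and y of block in the frame of nest between -0.003 and 0.003 m and angle between the x axis of block and the x axis of nest, either way round below 0.06 rad and angle between block's own z axis and vertical below 0.03 rad and z of block in the frame of nest between 0.029 and 0.034 m and contact force between the fingers and backplate below 0.1 N and value of joint plunger below 0.004 m), for 0.2 s.
3. the plunger is pulled back by the fingers, clear of its hole (value of joint plunger above 0.012 m and contact force between the fingers and plunger above 1 N), for 0.3 s.
At the end, for the whole second after the job is handed in: Through the last second the fingers hold the plunger at least 12 of its 14 mm back (finger force on the knob above 1 N), and the backplate rests flush over both pins: within 2 mm in height, 3 mm sideways, 0.06 rad in yaw and 0.03 rad in tilt (all of step 3 and x of block in the frame of nest between -0.003 and 0.003 m and y of block in the frame of nest between -0.003 and 0.003 m and angle between the x axis of block and the x axis of nest, either way round below 0.06 rad and angle between block's own z axis and vertical below 0.03 rad and z of block in the frame of nest between 0.029 and 0.034 m and linear speed of backplate below 0.02 m/s); the arm keeps its last pose, push and grip.
It fails at once if a bystander is shifted more than 30 mm or tipped (distance of any of heatsink, reel, screwdriver, flux, tape, jar, tray from where it was at the start of the episode above 0.03 m or angle between any of heatsink, reel, flux, tape, jar, tray's own z axis and vertical above 0.5 rad).
It also fails if it takes over 54 s, if anything falls off the work surface, if the arm or the gripper's body presses on something with over 40 N, if the wrist force passes 120 N, or if a joint passes its speed limit or range.

### The arm

A 7-joint arm with a two-finger parallel gripper is mounted at the origin on the work surface. World frame = base frame: x ahead of the robot, y to its left, z up, the work surface at z = 0. Lengths are in m, angles in rad, forces in N, time in s.
With the tool pointing down it reaches from about 0.4 to 0.85 m from the base axis. Payload 4.5 kg.
Tool frame: the origin (TCP) lies at the centre of the arm's flange, where the gripper is bolted on; the fingertips stand 166 mm ahead of it and the grasp point (between the pads) lies 147 mm ahead of it; z points along the fingers, y is the line along which they close (so a half turn about z gives the same grasp; the last joint's range is limited). The gripper opens to 88 mm and grips with 3 to 60 N. Pads are 18 mm wide; open, the fingers measure 123 mm over their backs; the gripper's body (75 mm by 187 mm) begins 45 mm behind the grasp point.
Start: joints at [-1.098, 0.689, -0.195, 1.565, 0.157, 0.902, -0.215], TCP at [0.266, 0.566, 0.405] pointing down, gripper open.
Joint ranges: [-3.01, 3.01], [-0.46, 2.08], [-1.47, 1.51], [0.13, 2.56], [-1, 4.14], [0.04, 2.09], [-2.66, 2.66]. Speed limits (rad/s): [2.57, 2.57, 3.14, 3.14, 3.14, 3.14, 3.14].

### API

Orientations are given as a unit quaternion [w, x, y, z].
In Python, from cell import arm gives the robot as it stands.
- The arm moves only by the shell command python3 -m pendant 'ROWS' [FORCE]. ROWS is JSON, a list of rows, each a list of 3 entries, a list of its own where there are three numbers: the shift along the world's x, y, z in m, then the turn, a rotation vector about the world's x, y, z in degrees, then the closure, from -1 (fully open) to 1 (shut). In form: [[[dx, dy, dz], [wx, wy, wz], hand], ...]. A call has 1 to 10 rows; each row is the pose to reach, as a shift and turn from the pose commanded when the call began; what a row does not reach only later rows make up. A row lasts 1/8 s, in which the tool goes at most 62.5 mm and 10.7 degrees, less where a joint would pass 70% of its speed; a pose out of reach is approached as far as the arm can. A call with a gripper value outside its range is refused whole. The fingers move at their own pace and stop on an object; FORCE is the grip in N (left out, the last holds). Time passes only in rows, so rows that repeat a pose let the fingers close. It gives the time, the measured TCP pose, the force, the opening and the grip force at its end, in the units of the state.
- arm.sense(): the state, without advancing time (a new reading comes with each control period).
- arm.camera(name): name is "side" or "top" or "wrist"; returns (picture, depth): 384x512x3 uint8, red, green, blue; 384x512 float32, m along the optical axis (not along the pixel's ray), 0 where there is no reading.
- arm.camera_model(name): a dict with "intrinsics" (3x3 intrinsics, pixels), "rvec" (rotation vector, rad) and "tvec" (3), from world to camera coordinates, as OpenCV has them. Camera axes: x right, y down, z forward; pixel columns grow to the right and rows downward; lengths in m; the calibration is good to about 2 mm. A picture is of the moment at which its call begins: read the wrist's pose just before it. camera_model takes no time and is no camera call; for the wrist camera it gives the pose at the moment of the call.
- arm.job_done(): hands the job in; it is judged then, once.
The state is a dict: "time_s": time; "joints": joint angles; "dq": joint speeds; "tau": joint torques, N m; "eef_pos": TCP position; "orientation": TCP orientation; "force": force on the tool from outside, world axes, zero at the start; "ft_torque": the same for the moment, N m; "finger_gap": finger opening in m; "gripper_force": force on a finger pad.
Only numpy, scipy, OpenCV 4.12 (cv2) and the standard library are available. Lean on these libraries where they do the work, as an engineer would, in place of code of your own. Each camera call takes 0.05 s, during which the arm holds its last target. There are 200 camera calls.

## Working session

There is one attempt and no reset: what is moved stays moved. The work goes in short steps, Python scripts to look and compute and a shell command to move; the robot and the scene stay as the last step left them, time stands still between calls to the robot, and variables do not carry over. Pictures are saved under pics/ and viewed, at most 10 in all, crops included, and the job is handed in when it is done.

```bash
mkdir -p pics; ls
cat > h.py <<'E'
import numpy as np,cv2
from cell import arm
def cam(n):
    m=arm.camera_model(n); im,d=arm.camera(n)
    R=cv2.Rodrigues(np.array(m["rvec"],float))[0]; t=np.array(m["tvec"],float).ravel()
    return im,d,np.array(m["intrinsics"],float),R,t
def cloud(d,K,R,t):
    v,u=np.mgrid[:d.shape[0],:d.shape[1]]
    P=np.stack([(u-K[0,2])/K[0,0]*d,(v-K[1,2])/K[1,1]*d,d],-1)
    return (P-t)@R
def save(n,im): cv2.imwrite(f"pics/{n}.png",cv2.cvtColor(im,cv2.COLOR_RGB2BGR))
def plane(uv,z,K,R,t):
    uv=np.atleast_2d(uv); r=np.c_[(uv[:,0]-K[0,2])/K[0,0],(uv[:,1]-K[1,2])/K[1,1],np.ones(len(uv))]@R
    c=-R.T@t; return c+r*((z-c[2])/r[:,2])[:,None]
E
python3 - <<'E'
from h import *
a=cam("top");b=cam("side")
np.savez("s0.npz",ti=a[0],td=a[1],si=b[0],sd=b[1])
im=np.hstack([a[0],b[0]])
save("top0",cv2.resize(a[0],(800,600)));save("side0",cv2.resize(b[0],(800,600)))
for x in(a,b): print(-x[3].T@x[4], x[2][0,0],(x[1]>0).mean())
print(arm.sense())
E
```

```text
pics
[0.36330735 0.01394567 1.28408584] 359.1151130153351 0.9958343505859375
[ 0.06068162 -1.08667131  1.22717421] 491.8261286654041 0.9959513346354166
{'time_s': 0.1, 'joints': array([-1.09821045,  0.6898666 , -0.19454081,  1.56621939,  0.15730714,
        0.90248453, -0.21510724]), 'dq': array([-0.00129711, -0.00337784, -0.00019757, -0.0014013 ,  0.0013993 ,
       -0.00028612,  0.00094549]), 'tau': array([-3.85545020e-03, -5.28495741e+01, -1.27201114e+00, -1.53838438e+01,
       -5.25941723e-02,  1.92897387e-03,  3.72617239e-05]), 'eef_pos': array([0.2654165 , 0.56552611, 0.40401696]), 'orientation': array([-1.18978115e-04,  2.17594646e-01,  9.76038904e-01, -7.83712653e-04]), 'force': array([-0.78685384,  0.49796569, -0.45437876]), 'ft_torque': array([ 0.03237389, -0.06475682,  0.00329154]), 'gripper_force': 0.0, 'finger_gap': 0.08803692063501063}
```

View pics/top0.png

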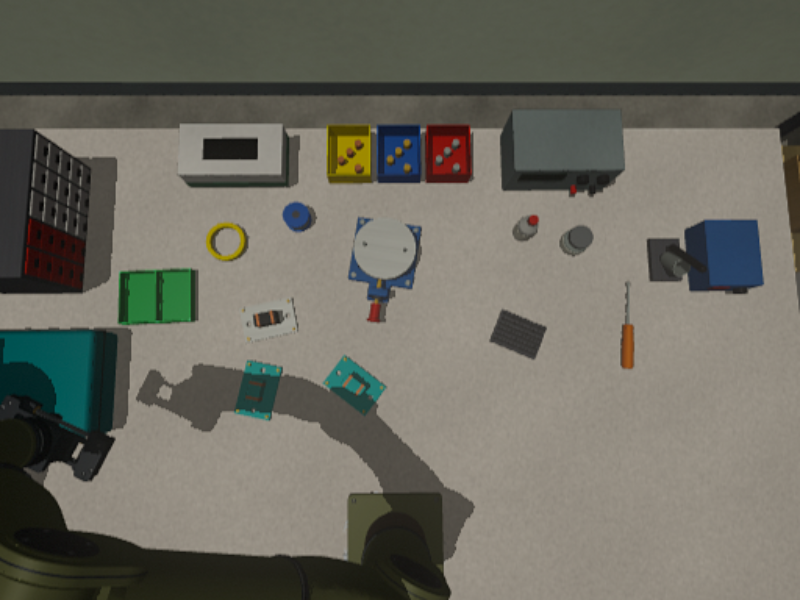

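View pics/side0.png

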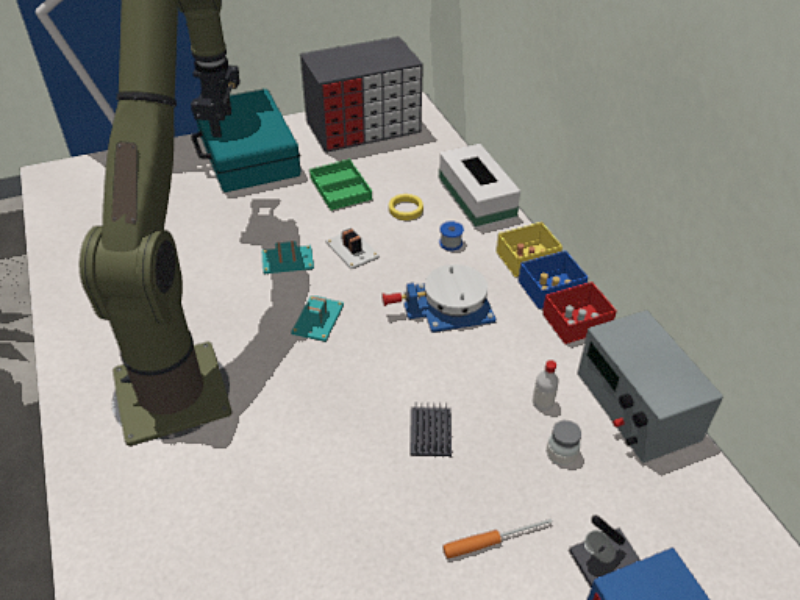

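The top view shows the backplate at about (270,319), the turntable at (385,249) with its pins at (365,244) and (404,250), and the knob at (374,312). The two turquoise look-alikes are nearer the base. The side view agrees. Next I'll measure these.

Run:
```python
from h import *
s=np.load("s0.npz")
for n,i,d in(("top","ti","td"),("side","si","sd")):
    m=arm.camera_model(n);K=np.array(m["intrinsics"]);R=cv2.Rodrigues(np.array(m["rvec"],float))[0];t=np.array(m["tvec"]).ravel()
    P=cloud(s[d],K,R,t);im=s[i];hsv=cv2.cvtColor(im,cv2.COLOR_RGB2HSV);Z=P[...,2]
    near=lambda u,v,r:(np.hypot(P[...,0]-u,P[...,1]-v)<r)
    print(n)
    # approximate jig region
    T=np.median(P[int(155):165,240:252].reshape(-1,3),0) if n=="top" else T0
    T0=T
    print("turn px",T)
    tt=near(T[0],T[1],.12)&(abs(Z-.062)<.006)&(hsv[...,1]<70)&(hsv[...,2]>90)
    c=max(cv2.findContours(tt.astype(np.uint8),0,1)[0],key=cv2.contourArea)
    (e,ax,_)=cv2.fitEllipse(c);print("turntable",plane(e,.062,K,R,t),e,ax)
    pm=near(T[0],T[1],.065)&(Z>.07);_,l,st,ce=cv2.connectedComponentsWithStats(pm.astype(np.uint8))
    for k in range(1,len(st)):
        if st[k,4]>2: print("pin",st[k,4],P[l==k].mean(0),Z[l==k].max())
    red=near(T[0]-.14,T[1],.08)&((hsv[...,0]<8)|(hsv[...,0]>172))&(hsv[...,1]>120)&(Z>.02)
    print("knob",red.sum(),np.percentile(P[red],[5,50,95],0).round(4).tolist())
    if n=="top": B=P[204,173];B0=B
    B=B0
    pl=near(B[0],B[1],.09)&(abs(Z-.008)<.005)&(hsv[...,2]>0)
    bl=near(B[0],B[1],.05)&(Z>.035)
    print("block top",bl.sum(),np.median(P[bl],0),cv2.minAreaRect(P[bl&(Z>.042)][:,:2].astype(np.float32)))
```

```text
top
turn px [0.63310623 0.01847643 0.06166297]
turntable [[0.63917946 0.01983569 0.062     ]] (245.5870361328125, 157.99893188476562) (38.460121154785156, 39.14311981201172)
pin 3 [0.64557673 0.06412565 0.07602383] 0.07939309085055281
pin 4 [ 0.63439634 -0.02465318  0.07450621] 0.07697253920915278
knob 71 [[0.4765, 0.0329, 0.0519], [0.4933, 0.0431, 0.059], [0.5105, 0.052, 0.0641]]
block top 131 [0.48541188 0.28389669 0.0472489 ] ((0.48601558804512024, 0.28423771262168884), (0.0280868262052536, 0.05109172686934471), 12.286264419555664)
side
turn px [0.63310623 0.01847643 0.06166297]
turntable [[0.63760757 0.01547954 0.062     ]] (291.376708984375, 182.79977416992188) (27.75892448425293, 39.55461883544922)
pin 5 [0.64654639 0.06157906 0.07438569] 0.0769305935816128
pin 7 [ 0.63092668 -0.02775239  0.0754393 ] 0.08042066903206972
knob 64 [[0.476, 0.0291, 0.0479], [0.4928, 0.0355, 0.0573], [0.5116, 0.0446, 0.064]]
block top 90 [0.48312408 0.27842073 0.04702372] ((0.48337599635124207, 0.28434187173843384), (0.030410122126340866, 0.05495702847838402), 8.905381202697754)
```

```bash
python3 -m pendant '[[[0.037,-0.047,0],[0,0,-9],-1],[[0.074,-0.094,0],[0,0,-18],-1],[[0.11,-0.141,0],[0,0,-27],-1],[[0.146,-0.188,0],[0,0,-36],-1],[[0.183,-0.235,0],[0,0,-45],-1],[[0.219,-0.281,0],[0,0,-54],-1],[[0.219,-0.281,0],[0,0,-54],-1],[[0.219,-0.281,0],[0,0,-54],-1],[[0.219,-0.281,0],[0,0,-54],-1]]'
python3 - <<'E'
from h import *
a=cam("wrist");np.savez("w1.npz",*a)
save("w1",cv2.resize(a[0],(800,600)));s=arm.sense();print(s["eef_pos"],s["orientation"],s["joints"].round(2), -a[3].T@a[4])
E
```

```text
time_s: 1.23
eef_pos: [0.4834, 0.2864, 0.4046]
orientation: [-0.001, 0.636, 0.772, 0.0]
force: [0.7, 0.4, 0.3]
finger_gap: 0.0879
gripper_force: 0.0
[0.4834864  0.28635026 0.40458373] [-5.47706860e-04  6.35675270e-01  7.71956379e-01  8.86218923e-06] [-0.64  0.6   0.03  1.77 -0.03  0.77 -0.39] [0.46664975 0.36840132 0.38350284]
```

View pics/w1.png

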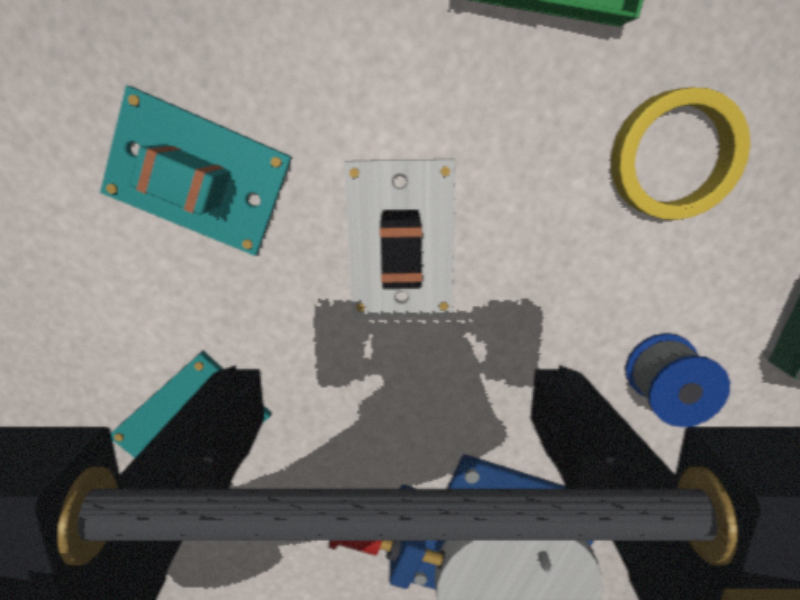

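The wrist view shows the backplate upright in the picture: block at (401,249), holes at (400,181) and (401,296). I'll get a precise position from the plate outline and the holes.

```bash
cat >> h.py <<'E'
def grip_axes():
    s=arm.sense();w,x,y,z=s["orientation"]
    from scipy.spatial.transform import Rotation as Ro
    M=Ro.from_quat([x,y,z,w]).as_matrix();return s["eef_pos"],M,s["eef_pos"]+.147*M[:,2],np.degrees(np.arctan2(M[1,1],M[0,1]))
E
python3 - <<'E'
from h import *
f=np.load("w1.npz");im,d,K,R,t=[f[k] for k in f.files]
P=cloud(d,K,R,t);Z=P[...,2]
n=np.hypot(P[...,0]-.485,P[...,1]-.284)<.085
hsv=cv2.cvtColor(im,cv2.COLOR_RGB2HSV)
pl=(n&(Z>.005)&(Z<.06)).astype(np.uint8)
pl=cv2.morphologyEx(pl,cv2.MORPH_OPEN,np.ones((3,3)))
c=max(cv2.findContours(pl,0,1)[0],key=cv2.contourArea)
q=plane(c[:,0].astype(float),.008,K,R,t)[:,:2].astype(np.float32)
print("plate",cv2.minAreaRect(q))
b=n&(Z>.042);print("block",b.sum(),cv2.minAreaRect(P[b][:,:2].astype(np.float32)),np.median(P[b],0))
g=cv2.cvtColor(im,cv2.COLOR_RGB2GRAY)
for u,v in((256,115.8),(256.6,189.4)):
    u0,v0=int(u)-9,int(v)-9;w=g[v0:v0+19,u0:u0+19].astype(float)
    # brightness-insensitive: hole rim dark circle
    m=(w<np.median(w)-12);
    vv,uu=np.nonzero(m);e=((uu.min()+uu.max())/2+u0,(vv.min()+vv.max())/2+v0);print(e,m.sum(),plane(e,.008,K,R,t))
print(grip_axes())
E
```

```text
plate ((0.48506295680999756, 0.2819966673851013), (0.07980190217494965, 0.11991856247186661), 12.113936424255371)
block 41330 ((0.4827282726764679, 0.28883376717567444), (0.141084223985672, 0.0628795176744461), 11.09582233428955) [0.48094748 0.30544178 0.31655177]
(np.float64(255.5), np.float64(115.5)) 76 [[0.4760927  0.32638838 0.008     ]]
(np.float64(256.0), np.float64(187.0)) 145 [[0.49333668 0.2421488  0.008     ]]
(array([0.4834864 , 0.28635026, 0.40458373]), array([[-1.91833303e-01,  9.81427169e-01, -8.34344660e-04],
       [ 9.81427149e-01,  1.91833903e-01,  7.10009859e-04],
       [ 8.56878558e-04, -6.82644965e-04, -9.99999400e-01]]), array([0.48336375, 0.28645463, 0.25758382]), np.float64(11.059830659536823))
```

```bash
python3 -m pendant '[[[0.0016,-0.0044,-0.05],[0,0,1],-1],[[0.0016,-0.0044,-0.1],[0,0,1],-1],[[0.0016,-0.0044,-0.15],[0,0,1],-1],[[0.0016,-0.0044,-0.18],[0,0,1],-1],[[0.0016,-0.0044,-0.205],[0,0,1],-1],[[0.0016,-0.0044,-0.224],[0,0,1],-1],[[0.0016,-0.0044,-0.224],[0,0,1],-1],[[0.0016,-0.0044,-0.224],[0,0,1],-1]]'
python3 -c "
from h import *
print(grip_axes())"
```

```text
time_s: 2.28
eef_pos: [0.4863, 0.2808, 0.1815]
orientation: [0.0, 0.63, 0.776, 0.001]
force: [0.5, -0.3, -0.7]
finger_gap: 0.0883
gripper_force: 0.0
(array([0.48632702, 0.28081877, 0.18148143]), array([[-2.05897559e-01,  9.78572894e-01,  1.13391523e-03],
       [ 9.78573408e-01,  2.05896763e-01,  7.80401892e-04],
       [ 5.30210663e-04,  1.27030213e-03, -9.99999053e-01]]), array([0.4864937 , 0.28093349, 0.03448157]), np.float64(11.88200944522194))
```

```bash
python3 -m pendant '[[[0,0,0],[0,0,0],1],[[0,0,0],[0,0,0],1],[[0,0,0],[0,0,0],1],[[0,0,0],[0,0,0],1],[[0,0,0],[0,0,0],1],[[0,0,0],[0,0,0],1]]' 45
python3 -m pendant '[[[0,0,0.03],[0,0,0],1],[[0,0,0.08],[0,0,0],1],[[0,0,0.13],[0,0,0],1],[[0,0,0.16],[0,0,0],1],[[0,0,0.16],[0,0,0],1],[[0,0,0.16],[0,0,0],1],[[0,0,0.16],[0,0,0],1]]'
python3 - <<'E'
from h import *
a=cam("wrist");np.savez("w2.npz",*a)
save("w2",cv2.resize(a[0],(800,600)));print(grip_axes())
E
```

```text
time_s: 3.02
eef_pos: [0.4861, 0.2804, 0.1807]
orientation: [0.0, 0.63, 0.776, -0.0]
force: [0.5, 0.3, 0.0]
finger_gap: 0.0302
gripper_force: 0.0
time_s: 3.9
eef_pos: [0.4854, 0.2801, 0.3387]
orientation: [-0.001, 0.63, 0.776, -0.002]
force: [0.9, -0.2, -5.8]
finger_gap: 0.0277
gripper_force: 45.0
(array([0.48557066, 0.28014105, 0.33895373]), array([[-0.20569503,  0.97861156, -0.00299522],
       [ 0.97861525,  0.20568973, -0.00198303],
       [-0.00132453, -0.00333907, -0.99999355]]), array([0.48513037, 0.27984954, 0.19195467]), np.float64(11.869945483720135))
```

View pics/w2.png

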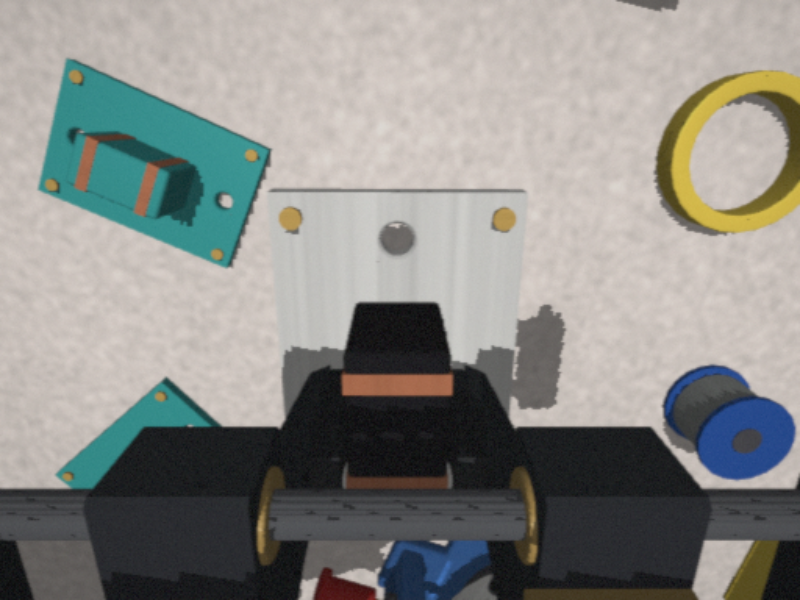

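The plate is lifted squarely; the far hole shows at (397,238) in the picture. I'll carry it, turned −19°, to a spot short of the jig so the wrist camera sees both the pins and the plate.

```bash
python3 -m pendant '[[[0.017,-0.05,0.02],[0,0,-2.4],1],[[0.034,-0.1,0.04],[0,0,-4.8],1],[[0.051,-0.15,0.04],[0,0,-7.2],1],[[0.068,-0.2,0.04],[0,0,-9.6],1],[[0.085,-0.25,0.04],[0,0,-12],1],[[0.102,-0.3,0.04],[0,0,-14.4],1],[[0.119,-0.35,0.04],[0,0,-16.8],1],[[0.136,-0.4,0.04],[0,0,-19],1],[[0.136,-0.41,0.04],[0,0,-19],1],[[0.136,-0.41,0.04],[0,0,-19],1]]'
python3 -m pendant '[[[0,0,0],[0,0,0],1],[[0,0,0],[0,0,0],1],[[0,0,0],[0,0,0],1]]'
python3 - <<'E'
from h import *
a=cam("wrist");np.savez("w3.npz",*a)
save("w3",cv2.resize(a[0],(800,600)));print(grip_axes())
E
```

```text
time_s: 5.2
eef_pos: [0.6215, -0.1304, 0.3793]
orientation: [-0.001, 0.75, 0.661, -0.001]
force: [-0.1, 0.7, -6.3]
finger_gap: 0.0276
gripper_force: 45.0
time_s: 5.58
eef_pos: [0.6222, -0.1285, 0.3808]
orientation: [-0.0, 0.749, 0.662, 0.0]
force: [0.2, -0.0, -4.5]
finger_gap: 0.0277
gripper_force: 45.0
(array([ 0.62213922, -0.12880782,  0.38084601]), array([[ 1.23146111e-01,  9.92388536e-01,  1.68390471e-04],
       [ 9.92388518e-01, -1.23146148e-01,  2.34016023e-04],
       [ 2.52971456e-04,  1.38290607e-04, -9.99999958e-01]]), array([ 0.62216398, -0.12877342,  0.23384602]), np.float64(-7.073710822152681))
```

View pics/w3.png

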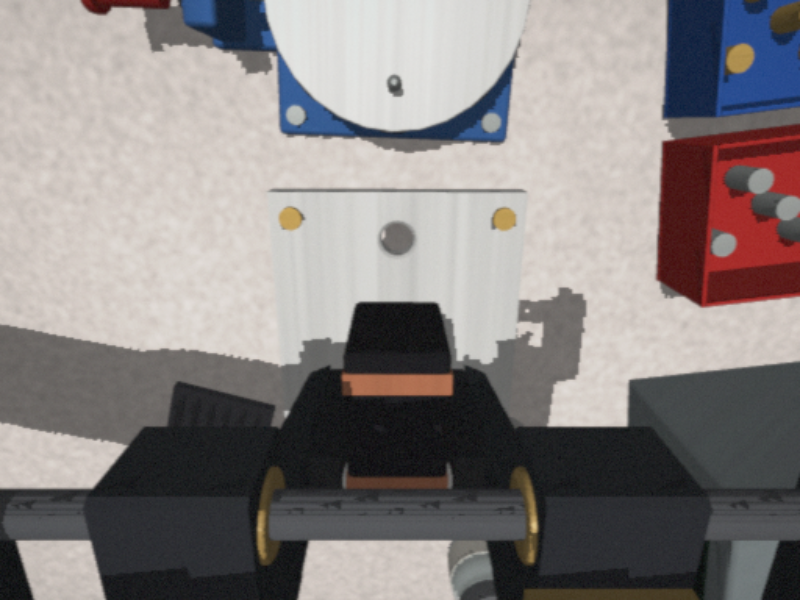

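One pin shows at (394,84) in the picture and the other is out of view, so I'll back off 65 mm.

```bash
python3 -m pendant '[[[-0.004,-0.033,0],[0,0,0],1],[[-0.008,-0.066,0],[0,0,0],1],[[-0.008,-0.066,0],[0,0,0],1],[[-0.008,-0.066,0],[0,0,0],1],[[-0.008,-0.066,0],[0,0,0],1]]'
python3 - <<'E'
from h import *
a=cam("wrist");np.savez("w4.npz",*a)
save("w4",cv2.resize(a[0],(800,600)));im,d,K,R,t=a
eef,M,G,y=grip_axes();print(eef,G,y)
P=cloud(d,K,R,t);Z=P[...,2];T=np.array([.64,.02])
n=np.hypot(P[...,0]-T[0],P[...,1]-T[1])<.1
for k,c in(("tt",(n&(Z>.055)&(Z<.068))),):
    c=max(cv2.findContours(c.astype(np.uint8),0,1)[0],key=cv2.contourArea)
    q=plane(c[:,0].astype(float),.062,K,R,t)[:,:2]
    q=q[np.hypot(*(q-T).T)>.06]
    s=np.linalg.lstsq(np.c_[2*q,np.ones(len(q))],(q**2).sum(1),rcond=None)[0];print("circle",s[:2],np.sqrt(s[2]+s[:2]@s[:2]),len(q))
pm=n&(np.hypot(P[...,0]-T[0],P[...,1]-T[1])<.06)&(Z>.069)&(Z<.085);_,l,st,ce=cv2.connectedComponentsWithStats(pm.astype(np.uint8))
for k in range(1,len(st)):
    if st[k,4]>5:
        tp=(l==k)&(Z>.076);print("pin",st[k],P[l==k].mean(0),"top",tp.sum(),P[tp].mean(0),Z[l==k].max())
# hole in plate, edge of plate
g=cv2.cvtColor(im,cv2.COLOR_RGB2GRAY)
w=cv2.medianBlur(g,3)[135:170,235:275]
print("hole",[ (cv2.minEnclosingCircle(c),cv2.contourArea(c)) for c in cv2.findContours((w<w.max()*.75).astype(np.uint8),0,1)[0] if cv2.contourArea(c)>50])
pz=G[2]-.024
pl=(abs(Z-pz)<.012)&(np.hypot(P[...,0]-G[0],P[...,1]-G[1])<.1)&(np.arange(384)[:,None]<215)
print("plate z",np.median(Z[pl]),"G",G[2])
pl=cv2.morphologyEx(pl.astype(np.uint8),cv2.MORPH_OPEN,np.ones((3,3)))
c=max(cv2.findContours(pl,0,1)[0],key=cv2.contourArea);x,yy,w_,h_=cv2.boundingRect(c);print("bbox",x,yy,w_,h_)
np.save("plmask.npy",pl)
E
```

```text
time_s: 6.25
eef_pos: [0.6145, -0.1939, 0.3807]
orientation: [-0.0, 0.749, 0.663, 0.001]
force: [-0.4, 0.5, -6.2]
finger_gap: 0.0276
gripper_force: 45.0
[ 0.61448129 -0.19405465  0.38070533] [ 0.61450773 -0.19389619  0.23370542] -7.018027685843775
circle [ 0.62928366 -0.05230065] 0.0035403982097766246 29
hole [(((18.75, 17.08333396911621), 11.441375732421875), 346.0)]
plate z 0.20309377673355056 G 0.23370541779897583
bbox 171 121 167 94
```

View pics/w4.png

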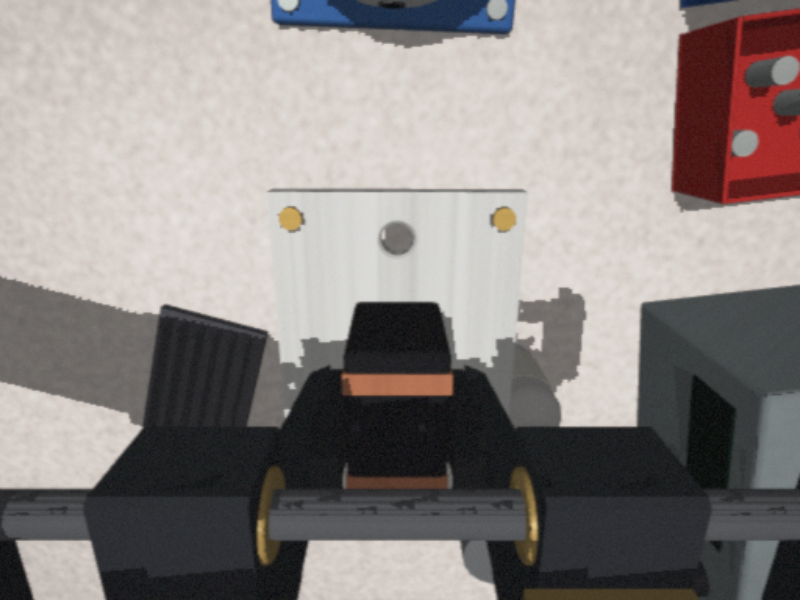

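The jig left the view because I moved the wrong way. Both pins should fit if I go 115 mm forward and 40 mm up.

```bash
python3 -m pendant '[[[0.005,0.04,0.02],[0,0,0],1],[[0.01,0.08,0.04],[0,0,0],1],[[0.014,0.114,0.04],[0,0,0],1],[[0.014,0.114,0.04],[0,0,0],1],[[0.014,0.114,0.04],[0,0,0],1],[[0.014,0.114,0.04],[0,0,0],1]]'
cat > m.py <<'E'
from h import *
a=cam("wrist");np.savez("w5.npz",*a)
save("w5",cv2.resize(a[0],(800,600)));im,d,K,R,t=a
eef,M,G,y=grip_axes();print(eef,G,y)
P=cloud(d,K,R,t);Z=P[...,2];T=np.array([.64,.02])
r=np.hypot(P[...,0]-T[0],P[...,1]-T[1])
pm=(r<.06)&(Z>.068)&(Z<.085);_,l,st,ce=cv2.connectedComponentsWithStats(pm.astype(np.uint8))
for k in range(1,len(st)):
    if st[k,4]>5:
        tp=(l==k)&(Z>.0755);print("pin",st[k],P[l==k].mean(0),"top",tp.sum(),P[tp].mean(0),Z[l==k].max())
g=cv2.medianBlur(cv2.cvtColor(im,cv2.COLOR_RGB2GRAY),3)
w=g[135:170,235:275]
for c in cv2.findContours((w<w.max()*.75).astype(np.uint8),0,1)[0]:
    if cv2.contourArea(c)>50:
        (u,v),rr=cv2.minEnclosingCircle(c);e=(u+235,v+135);pz=.2031-.2337+G[2]
        H=plane(e,pz,K,R,t)[0];print("hole",e,rr,H,"in tool",M.T@(H-eef))
E
python3 m.py
```

```text
time_s: 7.05
eef_pos: [0.6279, -0.083, 0.4206]
orientation: [0.0, 0.75, 0.661, -0.001]
force: [-0.6, -0.7, -6.1]
finger_gap: 0.0276
gripper_force: 45.0
[ 0.62789588 -0.08294979  0.4206043 ] [ 0.62785018 -0.08307859  0.27360436] -7.2530627141800235
pin [251   0   9   8  59] [0.64629235 0.05924614 0.07368248] top 15 [0.64629836 0.05989073 0.0766586 ] 0.07826344969916006
pin [248 101   8   9  56] [ 0.63228772 -0.02757469  0.07444586] top 18 [ 0.63233128 -0.02794604  0.07671225] 0.07796081763424519
hole (253.5684928894043, 152.14383506774902) 11.630894660949707 [ 0.63338879 -0.03585     0.24300436] in tool [ 0.04757771 -0.00046236  0.17755689]
```

View pics/w5.png

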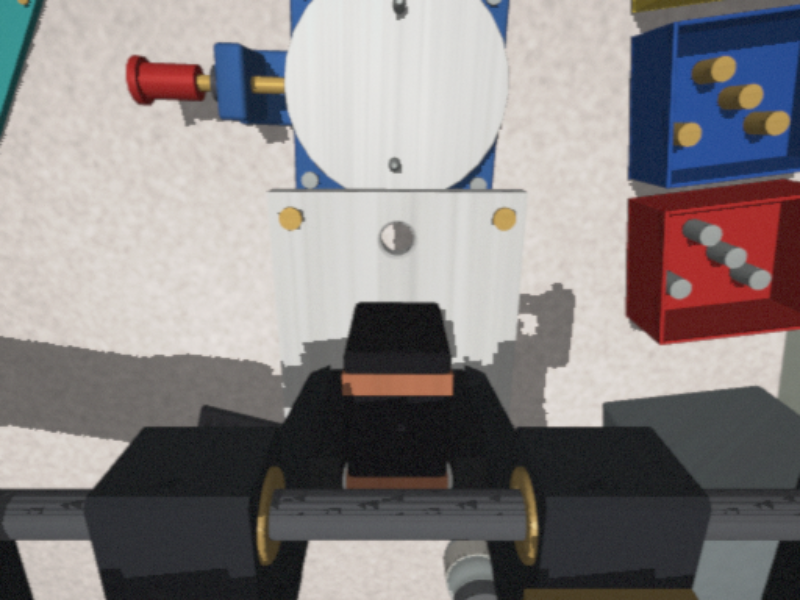

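The view shows both pins, at (400,7) and (394,164), plus the knob at (165,80), with the held plate's hole at (397,238). I'll refine the plate-in-tool pose and the jig pose with fits.

```bash
cat > m2.py <<'E'
from h import *
f=np.load("w5.npz");im,d,K,R,t=[f[k] for k in f.files]
eef,M,G,y=grip_axes();P=cloud(d,K,R,t);Z=P[...,2];T=np.array([.64,.02]);v,u=np.mgrid[:384,:512]
r=np.hypot(P[...,0]-T[0],P[...,1]-T[1])
tt=(r<.08)&(abs(Z-.062)<.007)&(v<118);print("tt z",np.median(Z[tt]))
hsv=cv2.cvtColor(im,cv2.COLOR_RGB2HSV).astype(int)
br=(hsv[...,2]>150)&(hsv[...,1]<40)
m=tt|((r<.06)&(Z>.06)&(Z<.09)&(v<118))
c=max(cv2.findContours(m.astype(np.uint8),0,1)[0],key=cv2.contourArea)[:,0].astype(float)
c=c[(c[:,1]>3)&(c[:,1]<112)]
q=plane(c,.062,K,R,t)[:,:2]
for i in range(3):
    s=np.linalg.lstsq(np.c_[2*q,np.ones(len(q))],(q**2).sum(1),rcond=None)[0];rad=np.sqrt(s[2]+s[:2]@s[:2]);q=q[abs(np.hypot(*(q-s[:2]).T)-rad)<.002] if i<2 else q
print("circle",s[:2],rad,len(q))
g=cv2.cvtColor(im,cv2.COLOR_RGB2GRAY).astype(int)
pp=[]
for (a,b) in((255,4),(252,105)):
    w=(abs(u-a)<8)&(abs(v-b)<9)&(g<g[b+0,a-14]-35)
    print("pin px",w.sum(),u[w].min(),u[w].max(),v[w].min(),v[w].max());e=(u[w].mean(),v[w].mean());pp.append(plane(e,.070,K,R,t)[0]);print(e,pp[-1])
D=pp[0]-pp[1];print("len",np.hypot(*D[:2]),"yaw",np.degrees(np.arctan2(-D[0],D[1])))
red=((hsv[...,0]<8)|(hsv[...,0]>172))&(hsv[...,1]>120)&(u<140)&(v<80)
q=P[red];print("red",q[:,2].max(),np.percentile(q,[2,50,98],0).round(4).tolist())
# knob silhouette midline columns
cols=np.arange(u[red].min(),u[red].max()+1);mid=[((u==k)&red) for k in cols]
e=np.array([(k,(v[w].min()+v[w].max())/2) for k,w in zip(cols,mid)]);q=plane(e,.05,K,R,t);cyl=[v[w].max()-v[w].min()for w in mid];print(cyl)
L=np.polyfit(q[3:-3,0],q[3:-3,1],1);print("knob axis yaw",np.degrees(np.arctan(L[0])),q[0],q[-1])
# plate edges
pz=np.median(Z[(u>180)&(u<330)&(v>125)&(v<150)&(abs(Z-G[2]+.03)<.015)]);print("plate dz from G",G[2]-pz)
pl=((abs(Z-pz)<.01)&(v>115)&(v<205)&(u>160)&(u<350)).astype(np.uint8)
rows=[(w:=np.nonzero(pl[k])[0]).take([0,-1]) for k in range(128,185)]
for zz in (G[2]-.0265,pz):
    Lm=(plane([(a[0]-.5,k) for k,a in zip(range(128,185),rows)],zz,K,R,t)-eef)@M
    Rm=(plane([(a[1]+.5,k) for k,a in zip(range(128,185),rows)],zz,K,R,t)-eef)@M
    top=[np.nonzero(pl[:,k])[0][0]-.5 for k in range(185,325)]
    Tm=(plane([(k,a) for k,a in zip(range(185,325),top)],zz,K,R,t)-eef)@M
    for n,q,i in(("L",Lm,0),("R",Rm,0),("T",Tm,1)):
        k=np.polyfit(q[:,i],q[:,1-i],1);print(n,np.degrees(np.arctan(k[0])),np.median(q[:,1-i]),q[:,i].min(),q[:,i].max())
E
python3 m2.py
```

```text
tt z 0.06086275702446686
circle [0.63928649 0.01624642] 0.0687255440461023 221
pin px 111 251 261 0 12
(np.float64(255.67567567567568), np.float64(5.486486486486487)) [0.64703365 0.05789538 0.07      ]
pin px 77 248 256 100 110
(np.float64(252.27272727272728), np.float64(105.54545454545455)) [ 0.6328056  -0.02858898  0.07      ]
len 0.08764691452493231 yaw -9.342381270889247
red 0.3993654248846119 [[0.4772, 0.0278, 0.0484], [0.4948, 0.0392, 0.0585], [0.5159, 0.0533, 0.0637]]
[np.int64(10), np.int64(17), np.int64(21), np.int64(24), np.int64(26), np.int64(27), np.int64(28), np.int64(29), np.int64(28), np.int64(28), np.int64(28), np.int64(27), np.int64(26), np.int64(26), np.int64(25), np.int64(25), np.int64(23), np.int64(22), np.int64(21), np.int64(21), np.int64(21), np.int64(21), np.int64(21), np.int64(21), np.int64(21), np.int64(21), np.int64(21), np.int64(21), np.int64(21), np.int64(21), np.int64(21), np.int64(21), np.int64(21), np.int64(22), np.int64(22), np.int64(22), np.int64(22), np.int64(22), np.int64(22), np.int64(21), np.int64(21), np.int64(21), np.int64(21), np.int64(21), np.int64(21), np.int64(21), np.int64(20), np.int64(18), np.int64(4), np.int64(2)]
knob axis yaw -10.03734297371174 [0.47159297 0.04798119 0.05      ] [0.51648839 0.02925658 0.05      ]
plate dz from G 0.030736320949487722
L 0.19880258195105943 -0.03942184507993592 0.032422407036202236 0.0600168603226725
R -0.01805850548901839 0.03840129432948324 0.03243839407277936 0.06002909768758729
T 0.008831434577008268 0.06348374747123534 -0.03224416172810214 0.03219550791316007
L 0.19880258195107314 -0.04051061879786861 0.031002872037112397 0.05936507878874135
R -0.01805850548904264 0.03947777405327776 0.031019303876947707 0.05937765663075205
T 0.008831434576960652 0.0629284242578946 -0.033133232585174595 0.03309932561768183
```

```bash
python3 -m pendant '[[[0.004,0.032,0],[0,0,-0.7],1],[[0.008,0.064,0],[0,0,-1.4],1],[[0.0117,0.0958,0],[0,0,-2],1],[[0.0117,0.0958,-0.04],[0,0,-2],1],[[0.0117,0.0958,-0.08],[0,0,-2],1],[[0.0117,0.0958,-0.12],[0,0,-2],1],[[0.0117,0.0958,-0.12],[0,0,-2],1],[[0.0117,0.0958,-0.12],[0,0,-2],1]]'
python3 - <<'E'
from h import *
a=cam("wrist");b=cam("side");np.savez("w6.npz",*a)
eef,M,G,y=grip_axes();print(eef,G,y)
save("c6",np.hstack([cv2.resize(a[0][100:250,156:356],(400,300),interpolation=2),cv2.resize(b[0][120:240,220:380],(400,300),interpolation=2)]))
E
```

```text
time_s: 8.1
eef_pos: [0.6407, 0.0136, 0.3022]
orientation: [0.001, 0.761, 0.648, 0.001]
force: [0.2, 0.4, -5.8]
finger_gap: 0.0272
gripper_force: 45.0
[0.64090069 0.01390607 0.30302476] [0.64157805 0.01393131 0.15602632] -9.170828640754259
```

View pics/c6.png

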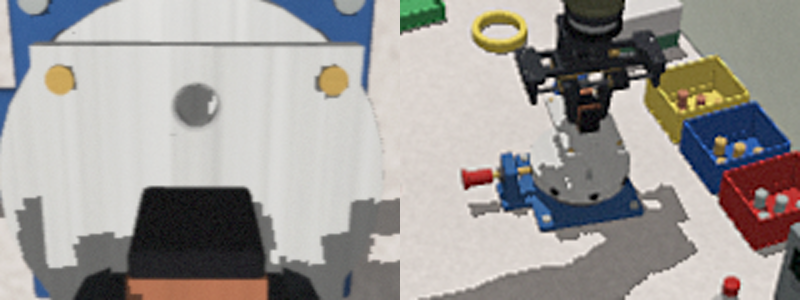

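The plate sits centred over the turntable in both crops. I'll go down to just above the pin tips.

```bash
python3 -m pendant '[[[0,0,-0.018],[0,0,0],1],[[0,0,-0.035],[0,0,0],1],[[0,0,-0.035],[0,0,0],1],[[0,0,-0.035],[0,0,0],1],[[0,0,-0.035],[0,0,0],1]]'
python3 - <<'E'
from h import *
a=cam("wrist");np.savez("w7.npz",*a)
eef,M,G,y=grip_axes();print(eef,G,y)
save("c7",cv2.resize(a[0][100:220,186:326],(700,600),interpolation=2))
E
```

```text
time_s: 8.82
eef_pos: [0.6401, 0.0142, 0.2662]
orientation: [0.0, 0.761, 0.649, 0.0]
force: [-0.8, 0.6, -6.1]
finger_gap: 0.0277
gripper_force: 45.0
[0.6400983  0.01417284 0.26623378] [0.64027138 0.01417331 0.11923388] -9.144603885426044
```

View pics/c7.png

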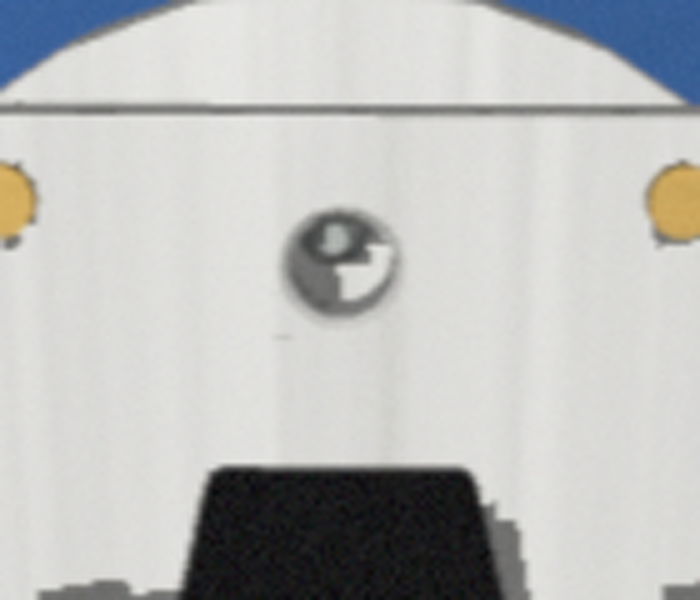

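The tip of the pin shows through the hole at (333,238) in the crop, against a hole centre of (341,262). I'll turn that into an offset.

Run:
```python
from h import *
f=np.load("w7.npz");im,d,K,R,t=[f[k] for k in f.files]
eef,M,G,y=grip_axes()
P=cloud(d,K,R,t);print("plate z",np.median(P[125:140,200:310,2]),"tip z",P[146:150,251:255,2].max(),"tt z",np.median(P[106:114,235:275,2]))
tip=plane((252.6,147.6),.078,K,R,t)[0]
for z in(.088,.091,.094):
    h=plane((254.2,152.4),z,K,R,t)[0];print(z,tip-h,(M.T@(tip-h))[:2])
```

```text
plate z 0.08848013244910163 tip z 0.24509643783151314 tt z 0.06092335709353369
0.088 [-0.00076271  0.00038979 -0.01      ] [ 0.00026171 -0.00082658]
0.091 [-0.00086553 -0.00029143 -0.013     ] [-0.00042775 -0.00082332]
0.094 [-0.00096836 -0.00097264 -0.016     ] [-0.00111722 -0.00082006]
```

```bash
python3 -m pendant '[[[-0.0006,0,0],[0,0,0],1],[[-0.0006,0,-0.004],[0,0,0],1],[[-0.0006,0,-0.008],[0,0,0],1],[[-0.0006,0,-0.011],[0,0,0],1],[[-0.0006,0,-0.011],[0,0,0],1]]'
python3 -m pendant '[[[0,0,-0.003],[0,0,0],1],[[0,0,-0.006],[0,0,0],1],[[0,0,-0.006],[0,0,0],1]]'
```

```text
time_s: 9.5
eef_pos: [0.6391, 0.0142, 0.2543]
orientation: [-0.0, 0.761, 0.649, -0.0]
force: [-0.5, 0.0, -6.5]
finger_gap: 0.0278
gripper_force: 45.0
time_s: 9.88
eef_pos: [0.6391, 0.0142, 0.2484]
orientation: [-0.0, 0.761, 0.649, -0.0]
force: [0.7, -0.0, -5.6]
finger_gap: 0.0277
gripper_force: 45.0
```

```bash
python3 -m pendant '[[[0,0,-0.0015],[0,0,0],1],[[0,0,-0.0025],[0,0,0],1],[[0,0,-0.0025],[0,0,0],1]]'
python3 - <<'E'
from h import *
a=cam("wrist");im,d,K,R,t=a;P=cloud(d,K,R,t);eef,M,G,y=grip_axes()
print(eef,"plate z",np.median(P[125:140,200:310,2]),"tt z",np.median(P[106:114,235:275,2]))
save("c8",cv2.resize(a[0][100:220,186:326],(700,600),interpolation=2))
E
```

```text
time_s: 10.25
eef_pos: [0.6392, 0.0142, 0.2467]
orientation: [0.0, 0.761, 0.649, 0.0]
force: [-1.3, -1.3, -1.6]
finger_gap: 0.0276
gripper_force: 45.0
[0.63924527 0.01421388 0.2467283 ] plate z 0.06896837445927621 tt z 0.06096457692469942
```

Plate top minus turntable is 8.0 mm and the load has shifted onto the jig, so it's flush. I'll press slightly, hold, then release.

```bash
python3 -m pendant '[[[0,0,-0.0006],[0,0,0],1],[[0,0,-0.0006],[0,0,0],1],[[0,0,-0.0006],[0,0,0],1]]'
python3 -m pendant '[[[0,0,0],[0,0,0],0.2],[[0,0,0],[0,0,0],-0.2],[[0,0,0],[0,0,0],-0.6],[[0,0,0],[0,0,0],-1],[[0,0,0],[0,0,0],-1],[[0,0,0],[0,0,0],-1]]'
python3 -m pendant '[[[0,0,0.02],[0,0,0],-1],[[0,0,0.06],[0,0,0],-1],[[0,0,0.1],[0,0,0],-1],[[0,0,0.15],[0,0,0],-1],[[0,0,0.15],[0,0,0],-1],[[0,0,0.15],[0,0,0],-1]]'
python3 - <<'E'
from h import *
a=cam("wrist");np.savez("w9.npz",*a);im,d,K,R,t=a;P=cloud(d,K,R,t);eef,M,G,y=grip_axes()
print(eef,y)
b=cam("side")
save("c9",np.hstack([cv2.resize(a[0],(400,300)),cv2.resize(b[0][120:240,220:380],(400,300),interpolation=2)]))
E
```

```text
time_s: 10.68
eef_pos: [0.6392, 0.0142, 0.2467]
orientation: [0.0, 0.761, 0.648, 0.0]
force: [-3.5, -0.1, 5.4]
finger_gap: 0.0274
gripper_force: 45.0
time_s: 11.42
eef_pos: [0.6392, 0.0142, 0.2456]
orientation: [0.0, 0.761, 0.649, 0.0]
force: [0.1, -0.3, 0.1]
finger_gap: 0.0829
gripper_force: 0.0
time_s: 12.18
eef_pos: [0.6388, 0.0142, 0.3962]
orientation: [0.0, 0.761, 0.649, 0.0]
force: [0.3, -0.2, -0.5]
finger_gap: 0.0882
gripper_force: 0.0
[0.63863319 0.01427054 0.39515144] -9.13359292416623
```

View pics/c9.png

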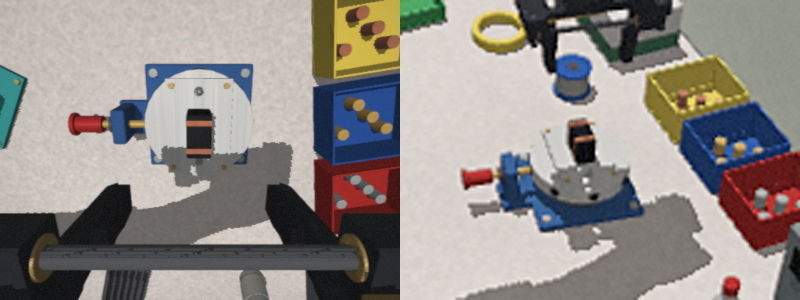

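The backplate is seated with the pin through its hole, and the knob is at (88,124) in the left half. I'll move over the knob at height, turning 90°.

```bash
python3 -m pendant '[[[-0.02,0.003,0],[0,0,10],-1],[[-0.04,0.006,0],[0,0,20],-1],[[-0.06,0.009,0],[0,0,30],-1],[[-0.08,0.012,0],[0,0,40],-1],[[-0.1,0.016,0],[0,0,50],-1],[[-0.12,0.02,0],[0,0,60],-1],[[-0.141,0.024,0],[0,0,70],-1],[[-0.141,0.024,0],[0,0,80],-1],[[-0.141,0.024,0],[0,0,90],-1],[[-0.141,0.024,0],[0,0,90],-1]]'
python3 -m pendant '[[[0,0,0],[0,0,0],-1],[[0,0,0],[0,0,0],-1]]'
python3 - <<'E'
from h import *
f=np.load("w9.npz");im,d,K,R,t=[f[k] for k in f.files]
def knob(im,d,K,R,t):
    hsv=cv2.cvtColor(im,cv2.COLOR_RGB2HSV).astype(int);P=cloud(d,K,R,t)
    red=((hsv[...,0]<8)|(hsv[...,0]>172))&(hsv[...,1]>120)&(np.hypot(P[...,0]-.498,P[...,1]-.038)<.05)
    c=max(cv2.findContours(red.astype(np.uint8),0,1)[0],key=cv2.contourArea)[:,0].astype(float)
    q=plane(c,.05,K,R,t)[:,:2]-[.498,.0384]
    A=np.array([[np.cos(np.radians(-9.2)),np.sin(np.radians(-9.2))]]);ax=q@A[0];lat=q@np.array([-A[0,1],A[0,0]])
    print("ax",ax.min(),ax.max())
    for a0 in np.arange(-.02,.02,.005):
        s=(ax>=a0)&(ax<a0+.005); 
        if s.sum()>1: print(round(a0,3),lat[s].min().round(4),lat[s].max().round(4))
knob(im,d,K,R,t)
a=cam("wrist");np.savez("w10.npz",*a);print(grip_axes(),arm.sense()["joints"].round(2));knob(*a)
b=cam("top");knob(*b)
E
```

```text
time_s: 13.52
eef_pos: [0.4979, 0.0379, 0.3947]
orientation: [-0.001, 0.081, 0.997, 0.0]
force: [0.4, 0.3, 0.3]
finger_gap: 0.0881
gripper_force: 0.0
time_s: 13.78
eef_pos: [0.4982, 0.0383, 0.3954]
orientation: [-0.0, 0.08, 0.997, -0.0]
force: [0.1, -0.4, -0.8]
finger_gap: 0.0879
gripper_force: 0.0
ax -0.028580483576687334 0.020446301680871564
-0.02 -0.0125 0.015
-0.015 -0.0092 0.0139
-0.01 -0.0092 0.0109
-0.005 -0.0092 0.0109
0.0 -0.0092 0.0109
0.005 -0.0092 0.0119
0.01 -0.0092 0.0119
0.015 -0.0081 0.0109
(array([0.49818133, 0.03828543, 0.39550167]), array([[-9.87135115e-01,  1.59887943e-01, -3.31018750e-04],
       [ 1.59887998e-01,  9.87135152e-01, -1.44288616e-04],
       [ 3.03690234e-04, -1.95358284e-04, -9.99999935e-01]]), array([0.49813267, 0.03826422, 0.24850167]), np.float64(80.7996077065589)) [ 0.08  0.56 -0.38  1.94  0.31  0.7   0.91]
ax -0.02412242579241126 0.02031110298626367
-0.02 -0.0125 0.0138
-0.015 -0.0095 0.0109
-0.01 -0.0096 0.0109
-0.005 -0.0096 0.011
0.0 -0.0096 0.01
0.005 -0.0086 0.0101
0.01 -0.0097 0.0112
0.015 -0.0087 0.0112Traceback (most recent call last):
  File "<stdin>", line 15, in <module>
  File "<stdin>", line 6, in knob
ValueError: max() iterable argument is empty
```

```bash
python3 -m pendant '[[[-0.002,0.001,-0.05],[0,0,0],-1],[[-0.002,0.001,-0.1],[0,0,0],-1],[[-0.002,0.001,-0.14],[0,0,0],-1],[[-0.002,0.001,-0.17],[0,0,0],-1],[[-0.002,0.001,-0.198],[0,0,0],-1],[[-0.002,0.001,-0.198],[0,0,0],-1],[[-0.002,0.001,-0.198],[0,0,0],-1]]'
python3 -m pendant '[[[0,0,0],[0,0,0],0],[[0,0,0],[0,0,0],0.4],[[0,0,0],[0,0,0],1],[[0,0,0],[0,0,0],1],[[0,0,0],[0,0,0],1],[[0,0,0],[0,0,0],1],[[0,0,0],[0,0,0],1],[[0,0,0],[0,0,0],1]]' 40
```

```text
time_s: 14.75
eef_pos: [0.4965, 0.0393, 0.1984]
orientation: [0.0, 0.08, 0.997, 0.0]
force: [-1.4, -0.1, -0.1]
finger_gap: 0.0882
gripper_force: 0.0
time_s: 15.75
eef_pos: [0.4965, 0.0412, 0.1976]
orientation: [0.001, 0.078, 0.997, 0.002]
force: [0.0, 5.2, -0.7]
finger_gap: 0.0205
gripper_force: 40.0
```

```bash
python3 -m pendant '[[[0,0.0015,0],[0,0,0],1],[[-0.003,0.002,0],[0,0,0],1],[[-0.006,0.0025,0],[0,0,0],1],[[-0.009,0.003,0],[0,0,0],1],[[-0.012,0.0035,0],[0,0,0],1],[[-0.012,0.0035,0],[0,0,0],1],[[-0.012,0.0035,0],[0,0,0],1]]'
python3 -m pendant '[[[-0.001,0.0001,0],[0,0,0],1],[[-0.0022,0.0003,0],[0,0,0],1],[[-0.0022,0.0003,0],[0,0,0],1],[[-0.0022,0.0003,0],[0,0,0],1]]'
```

```text
time_s: 16.62
eef_pos: [0.4867, 0.0429, 0.1977]
orientation: [0.003, 0.08, 0.997, 0.001]
force: [7.0, 2.3, -6.5]
finger_gap: 0.0205
gripper_force: 40.2
time_s: 17.12
eef_pos: [0.4849, 0.0431, 0.1977]
orientation: [0.004, 0.08, 0.997, 0.001]
force: [8.3, 1.3, -7.4]
finger_gap: 0.02
gripper_force: 40.2
```

```bash
python3 -m pendant '[[[-0.001,0.0002,0],[0,0,0],1],[[-0.002,0.0003,0],[0,0,0],1],[[-0.002,0.0003,0],[0,0,0],1],[[-0.002,0.0003,0],[0,0,0],1]]'
python3 -m pendant '[[[-0.001,0.0002,0],[0,0,0],1],[[-0.002,0.0003,0],[0,0,0],1],[[-0.002,0.0003,0],[0,0,0],1],[[-0.002,0.0003,0],[0,0,0],1]]'
```

```text
time_s: 17.62
eef_pos: [0.4832, 0.0434, 0.1977]
orientation: [0.004, 0.08, 0.997, 0.001]
force: [8.5, 1.9, -8.1]
finger_gap: 0.0201
gripper_force: 40.2
time_s: 18.12
eef_pos: [0.4815, 0.0436, 0.1977]
orientation: [0.004, 0.08, 0.997, 0.001]
force: [8.6, 1.2, -8.3]
finger_gap: 0.0204
gripper_force: 40.2
```

Run:
```python
from h import *
a=cam("wrist");b=cam("side");print(grip_axes())
im,d,K,R,t=b;P=cloud(d,K,R,t);hsv=cv2.cvtColor(im,cv2.COLOR_RGB2HSV).astype(int)
s=np.load("s0.npz")
for i,dd in((s["si"],s["sd"]),(im,d)):
    P=cloud(dd,K,R,t);h=cv2.cvtColor(i,cv2.COLOR_RGB2HSV).astype(int)
    red=((h[...,0]<8)|(h[...,0]>172))&(h[...,1]>120)&(np.hypot(P[...,0]-.49,P[...,1]-.039)<.06)
    v,u=np.nonzero(red);print(red.sum(),u.min(),u.max(),P[red][:,0].min(),P[red][:,0].max())
    save("x%d"%len(v),cv2.resize(i[150:220,230:320],(400,300),interpolation=2))
A=cv2.resize(s["si"][160:220,230:310],(400,300),interpolation=2);B=cv2.resize(im[160:220,230:310],(400,300),interpolation=2)
save("c11",np.vstack([np.hstack([A,B]),np.hstack([cv2.resize(a[0],(400,300)),cv2.resize(b[0][120:240,220:380],(400,300))])]))
```

```text
(array([0.48145619, 0.04361528, 0.19770345]), array([[-0.98709303,  0.1599195 ,  0.00854981],
       [ 0.1599417 ,  0.98712449,  0.00197417],
       [-0.00812402,  0.00331616, -0.9999615 ]]), array([0.48271301, 0.04390548, 0.05070911]), np.float64(80.79772514165667))
64 245 256 0.4747742953344336 0.5144570872867733Traceback (most recent call last):
  File "<stdin>", line 8, in <module>
    return umr_minimum(a, axis, None, out, keepdims, initial, where)
ValueError: zero-size array to reduction operation minimum which has no identity
```

```bash
cat > k.py <<'E'
from h import *
A=np.array([.9871,-.1599])
def rim(im,d,K,R,t):
    P=cloud(d,K,R,t);h=cv2.cvtColor(im,cv2.COLOR_RGB2HSV).astype(int)
    red=((h[...,0]<8)|(h[...,0]>172))&(h[...,1]>120)&(np.hypot(P[...,0]-.49,P[...,1]-.039)<.07)&(P[...,2]>.03)&(P[...,2]<.075)
    ax=(P[red][:,:2]-[.498,.0384])@A;top=P[red][:,2]>.06
    print(red.sum(),"ax pct",np.percentile(ax,[1,5,50,95]).round(4),"rim crest",top.sum(),np.percentile(ax[top],[5,50,95]).round(4) if top.any() else "")
f=np.load("w10.npz");rim(*[f[k] for k in f.files])
for n in("wrist","top"): rim(*cam(n))
s=arm.sense();print(grip_axes()[2],s["force"],s["gripper_force"])
E
python3 k.py
```

```text
872 ax pct [-0.0227 -0.0225 -0.0065  0.0148] rim crest 202 [-0.0223 -0.0178  0.0106]
4836 ax pct [-0.037  -0.0368 -0.0279 -0.0044] rim crest 967 [-0.0366 -0.0333 -0.0079]Traceback (most recent call last):
  File "k.py", line 9, in <module>
    for n in("wrist","top"): rim(*cam(n))
                             ~~~^^^^^^^^^
  File "k.py", line 7, in rim
    print(red.sum(),"ax pct",np.percentile(ax,[1,5,50,95]).round(4),"rim crest",top.sum(),np.percentile(ax[top],[5,50,95]).round(4) if top.any() else "")
                             ~~~~~~~~~~~~~^^^^^^^^^^^^^^^^
    return _quantile_unchecked(
        a, q, axis, out, overwrite_input, method, keepdims, weights)
    return _ureduce(a,
                    func=_quantile_ureduce_func,
    ...<5 lines>...
                    overwrite_input=overwrite_input,
                    method=method)
    r = func(a, **kwargs)
    result = _quantile(arr,
                       quantiles=q,
    ...<2 lines>...
                       out=out,
                       weights=wgt)
    slices_having_nans = np.isnan(arr[-1, ...])
                                  ~~~^^^^^^^^^
IndexError: index -1 is out of bounds for axis 0 with size 0
```

The rim has moved about 14.3 mm. I'll lean slightly into the stop to confirm.

```bash
python3 -m pendant '[[[-0.001,0.0002,0],[0,0,0],1],[[-0.002,0.0003,0],[0,0,0],1],[[-0.002,0.0003,0],[0,0,0],1],[[-0.002,0.0003,0],[0,0,0],1]]'; sed -i 's/("wrist","top")/("wrist",)/' k.py; python3 k.py
python3 - <<'E'
from h import *
im,d,K,R,t=cam("side");P=cloud(d,K,R,t);Z=P[...,2];r=np.hypot(P[...,0]-.639,P[...,1]-.016)
b=(r<.03)&(Z>.09)&(Z<.13);print("block top",b.sum(),np.median(P[b],0),np.percentile(Z[b],97))
p=(r<.06)&(r>.03)&(Z>.055)&(Z<.08);print("plate z",np.median(Z[p]))
E
```

```text
time_s: 18.82
eef_pos: [0.4808, 0.0436, 0.1978]
orientation: [0.006, 0.081, 0.997, 0.002]
force: [11.7, 0.4, -11.6]
finger_gap: 0.0204
gripper_force: 40.4
872 ax pct [-0.0227 -0.0225 -0.0065  0.0148] rim crest 202 [-0.0223 -0.0178  0.0106]
4846 ax pct [-0.0371 -0.0369 -0.0281 -0.0046] rim crest 968 [-0.0368 -0.0333 -0.0081]
[0.48258145 0.0439419  0.05075732] [ 13.78275085  -0.33449299 -11.62492983] 40.395783483982086
block top 126 [0.6357317  0.01090147 0.10866204] 0.11433735952355954
plate z 0.06860960312728621
```

The force jumped while the knob stayed put, so it's against its stop, and the plate is still seated.

```bash
python3 -m pendant '[[[0,0,0],[0,0,0],1],[[0,0,0],[0,0,0],1],[[0,0,0],[0,0,0],1],[[0,0,0],[0,0,0],1]]' && python3 -c "
from cell import arm
print(arm.job_done())"
```

```text
time_s: 19.42
eef_pos: [0.4808, 0.0436, 0.1978]
orientation: [0.006, 0.081, 0.997, 0.002]
force: [12.5, -0.4, -11.2]
finger_gap: 0.0205
gripper_force: 40.4
the job is handed in; nothing more can be done
None
```

I handed the job in at 19.4 s with the backplate flush over both pins and let go, and the plunger held back against its stop with a 40 N grip; the hand-in gave no verdict.

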